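# Hang the strip carrier in the nitrogen drying station

### The arm

A 7-joint arm with a two-finger parallel gripper is mounted at the origin on the work surface. World frame = base frame: x ahead of the robot, y to its left, z up, the work surface at z = 0. Lengths are in m, angles in rad, forces in N, time in s.
With the tool pointing down it reaches from about 0.4 to 0.875 m from the base axis. Payload 19.3 kg.
Tool frame: the origin (TCP) lies midway between the tips of the shut fingers; the grasp point (between the pads) lies 19 mm behind it; z points along the fingers, y is the line along which they close (so a half turn about z gives the same grasp; the last joint's range is limited). The gripper opens to 85 mm and grips with 20 to 120 N. Pads are 22 mm wide; open, the fingers measure 114 mm over their backs; the gripper's body (76 mm by 85 mm) begins 54 mm behind the grasp point. The pads swing forward as they close: fully open they stand 13 mm farther back than shut.
Start: joints at [1.033, 0.521, -0.036, 1.599, 0.021, 1.021, -0.113], TCP at [0.282, -0.558, 0.231] pointing down, gripper open.
Joint ranges: [-2.91, 2.91], [-0.3, 2.13], [-1.5, 1.42], [0.17, 2.43], [-1.26, 4.41], [0.16, 1.93], [-2.52, 2.52]. Speed limits (rad/s): [1.89, 1.89, 2.39, 2.39, 3.01, 3.01, 3.01].

### API

Orientations are given as [roll, pitch, yaw] about the fixed x, y, z axes, in that order (R = Rz(yaw) Ry(pitch) Rx(roll)).
In Python, from workcell import telemetry, grab_frame, calibration, bot, outline_of, landmark_of gives the robot as it stands. The module is installed in compiled form; this text tells all that it offers.
- The arm moves only by the shell command python3 -m inch 'ROWS' [FORCE]. ROWS is JSON, a list of rows, each a list of 7 numbers: the shift along the tool's x, y, z in m, then the turn, a rotation vector about the tool's x, y, z in rad, then the closure, from 0 (fully open) to 1 (shut). A call has 1 to 5 rows; each row shifts and turns the commanded pose from where the row before left it, along the tool's axes as they then stand; what a row does not reach is not made up. A row lasts 1/10 s, in which the tool goes at most 50 mm and 8.59 degrees, less where a joint would pass 70% of its speed; a pose out of reach is approached as far as the arm can. A call is refused whole if a number of a shift passes 0.05 or a number of a turn 0.15, either way. A call with a gripper value outside its range is refused whole. The fingers move at their own pace and stop on an object; FORCE is the grip in N (left out, the last holds). Time passes only in rows, so rows that do not move let the fingers close. It gives the time, the measured TCP pose, the force, the opening and the grip force at its end, in the units of the state.
- telemetry.observe(): the state, without advancing time (a new reading comes with each control period).
- grab_frame(name): name is "side" or "top" or "wrist"; returns the picture (384x512x3 uint8, red, green, blue); there is no depth.
- calibration(name): a dict with "fovy" (degrees; the focal length in pixels is half the picture's height over the tangent of half this angle, whatever the lens; pixels are square), "cx", "cy" (the principal point, pixels), "pose" (4x4, takes a point from camera to world coordinates). Camera axes: x right, y down, z forward; pixel columns grow to the right and rows downward; lengths in m; the calibration is good to about 2 mm. A picture is of the moment at which its call begins: read the wrist's pose just before it. calibration takes no time and is no camera call; for the wrist camera it gives the pose at the moment of the call.
- bot.job_done(): hands the job in; it is judged then, once.
Trained networks look in the newest picture that a camera, given by its name, has taken for a name from the list of things; names that differ only in an ending like _2 or _b are one class to them, and where a whole thing is asked for, a point or a joint stands for the part that bears it (a point fixed in the world has none). Each returns a list of dicts, best first, with "score" (0 to 1); they miss things now and then, are a little off and sometimes report something else, mostly with a low value. They report only what shows in the picture. A call takes as long as a camera call. They do not tell look-alikes from the thing itself.
- outline_of(label, camera): "region" (384x512 bool, what is visible of it) and "rect" ([left, top, right, bottom] in pixels, round what is visible of it).
- landmark_of(label, camera): "xy" ([column, row] in pixels: a listed point, or the origin of a listed thing).
The state is a dict: "clock": time; "qpos": joint angles; "qd": joint speeds; "joint_efforts": joint torques, N m; "position": TCP position; "tool_rot": TCP orientation; "force": force on the tool from outside, world axes, zero at the start; "moment": the same for the moment, N m; "grip_width": finger opening in m; "finger_force": force on a finger pad.
Only numpy, scipy, OpenCV 4.12 (cv2) and the standard library are available. Lean on these libraries where they do the work, as an engineer would, in place of code of your own. Each camera call takes 0.05 s, during which the arm holds its last target. There are 200 camera calls.

### The job

Lift the loaded strip carrier out of the storage rack by its loop and stand it upright on the bench, let go of it, and still the swinging drop hook of the drying station with a touch. Then take the carrier again by its body, so that the loop is free, and hang it by the loop in the hook, where it must hang quietly, clear of the tray below. Last, turn the nitrogen ball valve fully open (lever along the pipe, against its stop), leaving the empty carrier, the bottle and the parts box where they are.

Things in the scene. Friction and masses are not known exactly. Their poses are not given: they have to be found in the camera images.
- carrier: the loaded strip carrier, loose, about 0.28 kg: aluminium cassette 180 (x, long way) x 48 (y) x 62 mm (z) full of upright white ceramic strips, a steel loop upright on the middle of its top. Origin: centre of its underside, z up. Starts in a bay of the rack, where only the loop can be reached. Taken again by the flat sides of an end, 48 mm apart, it leaves the loop free. Balanced about its middle
- carrier_loop (a point): middle of the underside of the loop's roof bar, 120 mm above the middle of the carrier's underside, axes as the carrier. The loop lies in the carrier's x-z plane, 8 mm thick in y, 47 mm wide outside in x. Opening 37 mm wide (x), 52 mm high (z = 68 to 120 mm over the underside). Roof bar 9 mm high, top at 129 mm, falling 12 degrees to both sides so the hook finds the middle
- empty_carrier: a second carrier of the same shape and size but without strips, in the other bay of the rack; it stays there. Origin: centre of its underside
- rack: white plastic storage rack, fixed, 196 (x) x 135 (y) x 76 mm high, two deep open-topped bays side by side (centres at y = +32.5 and -32.5 mm), each 186 x 60 mm inside, floor 6 mm thick. The cassettes stand 8 mm below the rim, long way along x, only their loops stick out. Origin: centre of its underside, z up
- station: drying station, fixed. Origin on the bench under the hook's pin, z up, x away from the robot. Drip tray x -160 to 200, y -96 to 150 mm, rim 12 mm high; 30 mm square column at x = y = 120 mm, 420 mm high; from it a 30 mm beam at 420 to 450 mm height runs straight over the hook. A 14 mm pipe lies along x at y = 105 mm, 50 mm high, x -130 to 75 mm, and rises there to 260 mm height
- hook_pivot (a point): the pin on which the drop hook swings, 390 mm above the bench, held by a small clevis under the beam (lowest point 385 mm high); axes as the station, the pin lies along y
- hook (a joint): swing of the drop hook about its pin, rad: 0 = plumb, positive = lower end towards the robot (-x of the station). It is let go at 0.25 to 0.38 rad at the start and swings freely, period about 0.7 s, losing its swing only over a minute or more. It hangs plumb when still
- hook_seat (a point): inside bottom of the hook's bowl, 157.5 mm below the pin; 232.5 mm above the bench, right under the pin, when plumb. Axes turn with the hook. 7 mm round steel, bent in its y-z plane, 0.1 kg. The straight shank stands at y = +16 mm, from 12 to 95 mm above the seat. Bowl 25 mm wide inside, 7 mm below the seat outside. The mouth opens up and to -y of the station
- hook_tip (a point): top of the hook's upturned tip: y = -20 mm, 28 mm above the seat; axes turn with the hook. A loop is brought over it from the -y side of the station
- valve (a joint): ball valve lever, rad: 0 = shut (lever across the pipe, pointing to +y of the station); 1.571 = fully open on its hard stop (lever along the pipe, pointing to -x of the station, to the robot). Starts at 0 to 0.12. Opens counter-clockwise seen from above, stiff (0.3 N m), stays where it is left
- valve_stem (a point): on the turning axis of the valve (vertical), 94 mm above the bench, 10 mm above mid thickness of the lever; at x = -50, y = 105 mm of the station; axes as the station
- valve_tip (a point): end of the valve lever at mid thickness, 84 mm above the bench, 100 mm from the turning axis. The lever is a flat bar 14 mm wide and 5 mm thick, its outer 62 mm in a sleeve 18 mm wide, 9 mm thick. Axes turn with it, y points outwards along the lever
- bottle: white plastic bottle, closed, 56 mm in diameter, 150 mm high, loose, a bystander. Origin: centre of its underside
- part_box: grey plastic parts box, closed, 90 x 60 x 35 mm, loose, a bystander. Origin: centre of its underside
Mind the look-alikes: they are no part of the job. Leave any blue or turquoise look-alike of the carrier alone.

How it is judged:
By the outcome, as a careful person would: the job done as asked, in the order asked, and still so for the second after the job is handed in, with the robot touching nothing.
It also fails if it takes over 72 s, if anything falls off the work surface, if the arm or the gripper's body presses on something with over 40 N, if the wrist force passes 120 N, or if a joint passes its speed limit or range.

## Working session

There is one attempt and no reset: what is moved stays moved. The work goes in short steps, Python scripts to look and compute and a shell command to move; the robot and the scene stay as the last step left them, time stands still between calls to the robot, and variables do not carry over. Pictures are saved under pics/ and viewed, at most 14 in all, crops included, and the job is handed in when it is done.

```bash
mkdir -p pics
cat > h.py <<'E'
import numpy as np, cv2
from workcell import telemetry, grab_frame, calibration, bot, outline_of, landmark_of
from scipy.spatial.transform import Rotation as R
def ray(c,xy):
    f=192/np.tan(np.radians(c["fovy"])/2); P=np.array(c["pose"])
    d=P[:3,:3]@np.array([(xy[0]-c["cx"])/f,(xy[1]-c["cy"])/f,1]); return P[:3,3],d/np.linalg.norm(d)
def atz(c,xy,z):
    o,d=ray(c,xy); return o+d*(z-o[2])/d[2]
def proj(c,p):
    f=192/np.tan(np.radians(c["fovy"])/2); P=np.array(c["pose"]); q=P[:3,:3].T@(np.array(p)-P[:3,3])
    return np.array([c["cx"]+f*q[0]/q[2],c["cy"]+f*q[1]/q[2]])
def tri(c1,a,c2,b):
    o1,d1=ray(c1,a);o2,d2=ray(c2,b)
    s=np.linalg.lstsq(np.c_[d1,-d2],o2-o1,rcond=None)[0]
    p,q=o1+s[0]*d1,o2+s[1]*d2; return (p+q)/2,np.linalg.norm(p-q)
def shot(n,fn=None):
    im=grab_frame(n)
    if fn: cv2.imwrite("pics/"+fn,im[:,:,::-1])
    return im
def st():
    s=telemetry.observe(); print("t",round(s["clock"],2),"p",np.round(s["position"],4),"rpy",np.round(s["tool_rot"],3),"F",np.round(s["force"],1),"w",round(s["grip_width"],4),"ff",np.round(s["finger_force"],1),"q",np.round(s["qpos"],2)); return s
E
python3 - <<'E'
from h import *
np.set_printoptions(suppress=True,precision=3)
s=st()
for n in ["side","top"]:
    im=shot(n,n+"0.png"); c=calibration(n); print(n,c["fovy"],c["cx"],c["cy"],np.array(c["pose"]))
    for l in ["carrier","carrier_loop","rack","station","hook_pivot","hook_seat","valve_stem","valve_tip","bottle","part_box"]:
        print(l,[(np.round(d["xy"],1),round(d["score"],2)) for d in landmark_of(l,n)[:4]])
print(telemetry.observe()["clock"])
E
```

```text
t 0.0 p [ 0.282 -0.558  0.231] rpy [-3.14   0.     0.468] F [ 0.4 -0.5 -0.1] w 0.0852 ff 0.0 q [ 1.03  0.52 -0.04  1.6   0.02  1.02 -0.11]
side 47.782337150512205 260.6180190009475 191.5133916105396 [[-0.948 -0.165  0.271  0.169]
 [-0.318  0.512 -0.798  1.049]
 [-0.007 -0.843 -0.538  0.971]
 [ 0.     0.     0.     1.   ]]
carrier [(array([283.1, 184.5]), 0.84), (array([338.6, 197.2]), 0.82), (array([264.3, 206.6]), 0.79)]
carrier_loop [(array([267.3, 177.9]), 0.88), (array([281.2, 158.7]), 0.68), (array([339.5, 170.8]), 0.61)]
rack [(array([264. , 210.8]), 0.63)]
station [(array([238.4, 278.1]), 0.94), (array([264.7, 178.8]), 0.66), (array([234., 218.]), 0.58)]
hook_pivot [(array([234.6, 169.1]), 0.56)]
hook_seat [(array([233.7, 219.6]), 0.67)]
valve_stem [(array([240.2, 283.5]), 0.65)]
valve_tip [(array([266.2, 178.3]), 0.73), (array([230.4, 310.1]), 0.46)]
bottle [(array([219.3, 236.2]), 0.62)]
part_box [(array([321.3, 220.2]), 0.81)]
top 54.17896587124686 257.513624162446 189.20012921327523 [[ 0.009 -0.982  0.189  0.291]
 [-1.    -0.013 -0.018 -0.033]
 [ 0.02  -0.189 -0.982  1.435]
 [ 0.     0.     0.     1.   ]]
carrier [(array([362. , 182.7]), 0.88), (array([316.7, 180. ]), 0.66), (array([361.6, 253.2]), 0.6)]
carrier_loop [(array([321.1, 175.3]), 0.71), (array([374. , 175.1]), 0.64), (array([256.4, 151.6]), 0.46)]
rack [(array([305.4, 177.8]), 0.77)]
station [(array([308.8, 178.3]), 0.69), (array([212.7, 189.9]), 0.6), (array([312.3, 237.6]), 0.37)]
hook_pivot [(array([201.7, 166. ]), 0.97)]
hook_seat []
valve_stem [(array([181.1, 198.5]), 0.82)]
valve_tip [(array([150.3, 203.2]), 0.47)]
bottle [(array([257.1, 155.7]), 0.58)]
part_box [(array([310., 238.]), 0.62)]
1.1
```

```bash
python3 -c "
import cv2
for n in ['side','top']:
    a=cv2.imread(f'pics/{n}0.png'); a=a[90:350,90:430] if n=='side' else a[90:300,110:410]
    cv2.imwrite(f'pics/{n}0b.png',cv2.resize(a,(780,int(780*a.shape[0]/a.shape[1])),interpolation=cv2.INTER_CUBIC))"
```

```text
(no output)
```

View pics/side0b.png

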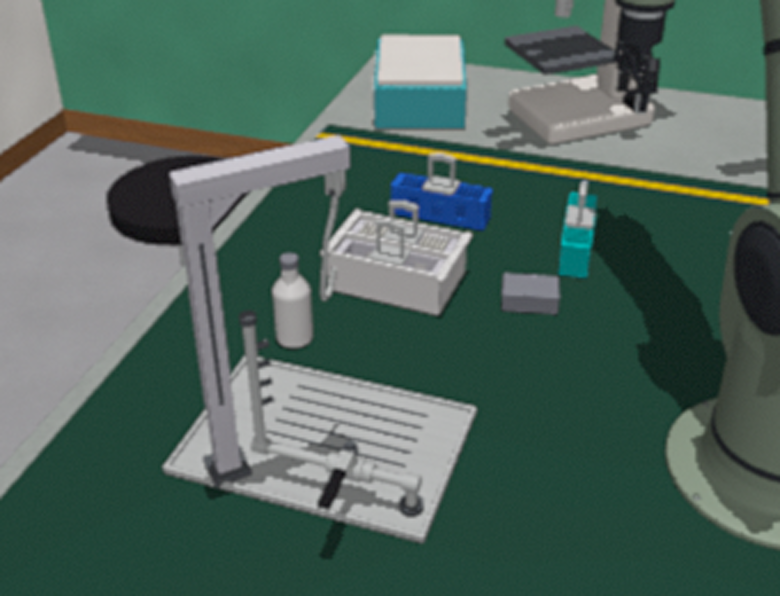

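View pics/top0b.png

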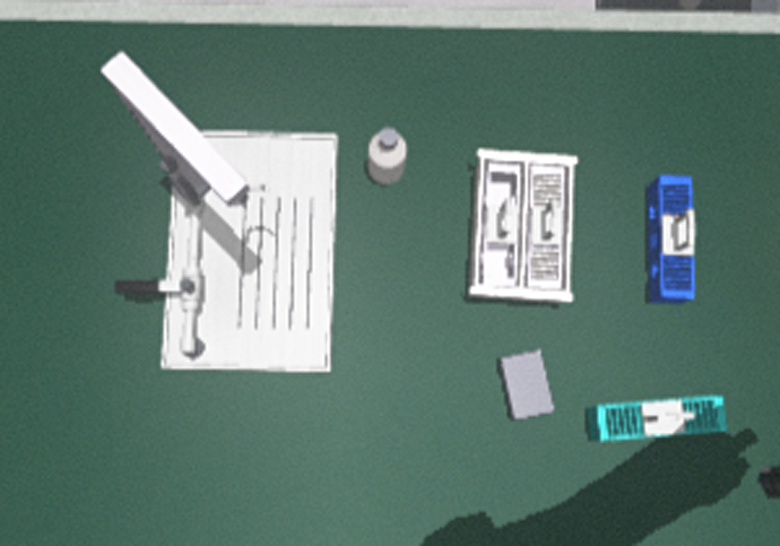

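The side view shows the rack with the empty bay at +y (loop at about crop 390,240) and the loaded bay at −y (loop at 405,215). The blue and turquoise look-alikes are behind it. The tray corners are at crop (475,408), (423,541) and (165,467), the hook is at (328,295) and the valve lever points to +y. The top view agrees: loaded loop at (547,222), rack corners (476,150) to (572,301). Next I fit the poses.

Run:
```python
from h import *
from scipy.optimize import least_squares
np.set_printoptions(suppress=True,precision=4)
T=lambda u,v:("top",np.array([110+u/2.6,90+v/2.6])); S=lambda u,v:("side",np.array([90+u/2.294,90+v/2.294]))
C={n:calibration(n) for n in("top","side")}
def fit(obs,x0,name):
    def res(x):
        c,s=np.cos(x[2]),np.sin(x[2]); r=[]
        for p,(n,uv) in obs: r+=list(proj(C[n],[x[0]+c*p[0]-s*p[1],x[1]+s*p[0]+c*p[1],p[2]])-uv)
        return r
    o=least_squares(res,x0,loss="soft_l1"); print(name,o.x); print(np.round(np.reshape(res(o.x),(-1,2)),1).tolist()); return o.x
fit([((.2,-.096,.012),T(337,133)),((-.16,-.096,.012),T(330,371)),((-.16,.15,.012),T(162,369)),
 ((-.16,-.096,.012),S(475,408)),((-.16,.15,.012),S(423,539)),((.2,.15,.012),S(165,467)),
 ((0,0,.39),("top",np.array([201.7,166]))),((0,0,.39),("side",np.array([234.6,169.1]))),((-.05,.105,.094),("top",np.array([181.1,198.5])))],[.5,.2,0],"station")
x=fit([((.098,.0675,.076),T(478,150)),((.098,-.0675,.076),T(577,156)),((-.098,-.0675,.076),T(572,301)),((-.098,.0675,.076),T(468,297)),
 ((.098,.0675,.076),S(330,258)),((-.098,-.0675,.076),S(470,235)),((-.098,.0675,.0),S(437,312))],[.45,-.15,0],"rack")
for y in(.0325,-.0325):
    p=[x[0]-np.sin(x[2])*y,x[1]+np.cos(x[2])*y]
    print(p,[proj(C[n],p+[.126]) for n in C])
print(atz(C["top"],(110+547/2.6,90+222/2.6),.13),atz(C["top"],(257.1,155.7),0),atz(C["top"],(310,238),0.0),tri(C["top"],[201.7,166],C["side"],[234.6,169.1]))
print(calibration("wrist"),telemetry.observe()["position"])
```

```text
station [ 0.5578  0.111  -0.0103]
[[0.2, 0.1], [0.2, -0.1], [-0.6, -0.7], [0.3, -1.1], [-0.1, -1.0], [-1.5, -0.1], [-0.9, -0.1], [1.3, 2.4], [0.4, 0.6]]
rack [ 0.5993 -0.2575 -0.0625]
[[0.8, 3.2], [-1.6, 3.5], [-1.6, -0.9], [1.8, -2.1], [-0.7, -2.9], [-0.5, -0.6], [1.6, 1.5]]
[np.float64(0.6012878817284545), np.float64(-0.22502345293123358)] [array([304.5274, 173.7804]), array([260.851 , 188.7001])]
[np.float64(0.597226903033352), np.float64(-0.2898964708357362)] [array([322.5676, 175.1236]), array([267.3099, 180.1907])]
[ 0.5952 -0.2812  0.13  ] [ 0.7021 -0.0562  0.    ] [ 0.3803 -0.2607  0.    ] (array([0.5593, 0.1085, 0.3949]), np.float64(0.006005634882966942))
{'fovy': 61.37349935535623, 'cx': 255.13448262832938, 'cy': 191.17475686077745, 'pose': array([[ 0.4503, -0.8574, -0.2492,  0.3457],
       [-0.8929, -0.4323, -0.1259, -0.525 ],
       [ 0.0002,  0.2792, -0.9602,  0.3746],
       [ 0.    ,  0.    ,  0.    ,  1.    ]])} [ 0.2818 -0.5579  0.2313]
```

```bash
cat >> h.py <<'E'
def mat(rpy): return R.from_euler("xyz",rpy).as_matrix()
def plan(p,rpy,s=None,vmax=.045,wmax=.14,start=None):
    """print n equal-ish rows from present pose (or start=(p,rpy)) to the target (shift in tool axes, per-row turn)"""
    if start is None:
        s=s or telemetry.observe(); p0,R0=np.array(s["position"]),mat(s["tool_rot"])
    else: p0,R0=np.array(start[0]),mat(start[1])
    rv=R.from_matrix(R0.T@mat(rpy)).as_rotvec(); d=np.array(p)-p0
    n=int(max(1,np.ceil(np.linalg.norm(d)/vmax),np.ceil(np.linalg.norm(rv)/wmax)))
    Rc=R0
    for i in range(n):
        print(np.round(np.r_[Rc.T@d/n,rv/n],4).tolist()); Rc=Rc@R.from_rotvec(rv/n).as_matrix()
E
python3 - <<'E'
from h import *
c=calibration("top")
print([atz(c,(110+u/2.6,90+v/2.6),.45) for u,v in((232,203),(247,187),(104,68),(122,52))])
plan([.597,-.285,.24],[-np.pi,0,-.05])
E
```

```text
[array([0.53636891, 0.1067011 , 0.45      ]), array([0.5536995 , 0.09181122, 0.45      ]), array([0.68189938, 0.24776579, 0.45      ]), array([0.70023669, 0.22983622, 0.45      ])]
[0.0404, -0.0101, -0.0009, 0.0, -0.0, 0.0518]
[0.0399, -0.0122, -0.0009, 0.0, -0.0, 0.0518]
[0.0392, -0.0143, -0.0009, 0.0, -0.0, 0.0518]
[0.0384, -0.0163, -0.0009, 0.0, -0.0, 0.0518]
[0.0375, -0.0182, -0.0009, 0.0, -0.0, 0.0518]
[0.0365, -0.0202, -0.0009, 0.0, -0.0, 0.0518]
[0.0354, -0.022, -0.0009, 0.0, -0.0, 0.0518]
[0.0342, -0.0238, -0.0009, 0.0, -0.0, 0.0518]
[0.0329, -0.0256, -0.0009, 0.0, -0.0, 0.0518]
[0.0316, -0.0272, -0.0009, 0.0, -0.0, 0.0518]
```

```bash
python3 -m inch '[[0.0404,-0.0101,-0.001,0,0,0.052,0.2],[0.04,-0.0122,-0.001,0,0,0.052,0.3],[0.0392,-0.0143,-0.001,0,0,0.052,0.4],[0.0384,-0.0163,-0.001,0,0,0.052,0.4],[0.0375,-0.0182,-0.001,0,0,0.052,0.4]]' 40
python3 -m inch '[[0.0365,-0.0202,-0.001,0,0,0.052,0.4],[0.0354,-0.022,-0.001,0,0,0.052,0.4],[0.0342,-0.0238,-0.001,0,0,0.052,0.4],[0.0329,-0.0256,-0.001,0,0,0.052,0.4],[0.0316,-0.0272,-0.001,0,0,0.052,0.4]]'
python3 -m inch '[[0,0,0,0,0,0,0.4],[0,0,0,0,0,0,0.4]]'
python3 - <<'E'
from h import *
s=st(); c=calibration("wrist"); im=shot("wrist","w1.png")
for l in ["carrier_loop","carrier","rack"]:
  for d in landmark_of(l,"wrist")[:4]: print(l,d["xy"],d["score"],atz(c,d["xy"],{"carrier_loop":.126,"carrier":.006,"rack":0}[l]))
print(proj(c,[.597,-.285,.135]),proj(c,[.601,-.225,.135]))
E
```

```text
clock: 1.6
position: [0.4408, -0.4203, 0.2365]
tool_rot: [3.141, -0.0, 0.206]
force: [1.1, -0.7, -0.3]
grip_width: 0.0515
finger_force: 0.0
clock: 2.1
position: [0.5986, -0.284, 0.2414]
tool_rot: [3.142, -0.0, -0.054]
force: [0.5, -0.4, -0.6]
grip_width: 0.0512
finger_force: 0.0
clock: 2.3
position: [0.598, -0.2843, 0.2409]
tool_rot: [-3.141, 0.0, -0.05]
force: [-0.7, -1.3, -0.1]
grip_width: 0.0512
finger_force: 0.0
t 2.3 p [ 0.598  -0.2843  0.2409] rpy [-3.141  0.    -0.05 ] F [-0.7 -1.3 -0.1] w 0.0512 ff 0.0 q [ 0.34  0.57  0.03  1.48 -0.02  1.08 -1.25]
carrier_loop [268.1, 175.7] 0.74 [ 0.60698853 -0.29447691  0.126     ]
carrier_loop [494.6, 178.7] 0.55 [ 0.59500053 -0.48029417  0.126     ]
carrier [265.6, 154.1] 0.86 [ 0.60424212 -0.29600659  0.006     ]
carrier [423.4, 154.0] 0.66 [ 0.5949138  -0.48166106  0.006     ]
rack [235.7, 150.3] 0.65 [ 0.6095864  -0.26071322  0.        ]
[257.21752808 191.01155759] [182.19832727 189.8761449 ]
```

View pics/w1.png

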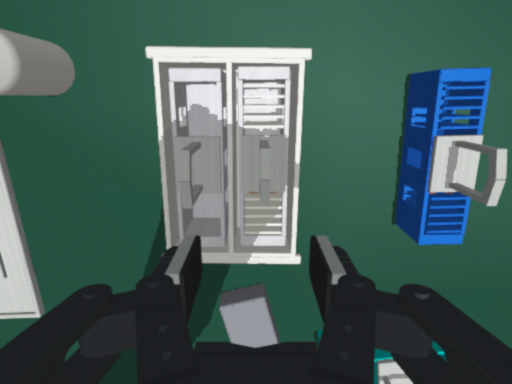

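The wrist view shows the loaded cassette (strips) in the right bay. Its loop is at about (265,140–205), the empty carrier's loop at (188,145–205), and the rack rim corners at (148,55), (310,53), (300,262) and (165,262).

Run:
```python
from h import *
c=calibration("wrist")
for xy in[(148,55),(310,53),(300,262),(165,262),(231,58),(230,258)]: print(xy,atz(c,xy,.076))
for xy in[(265,141),(265,205),(265,175)]: print(xy,atz(c,xy,.134))
im=cv2.imread("pics/w1.png"); cv2.imwrite("pics/w1c.png",cv2.resize(im[120:220,140:310],None,fx=4.5,fy=4.5,interpolation=cv2.INTER_CUBIC))
```

```text
(148, 55) [ 0.70895735 -0.19662294  0.076     ]
(310, 53) [ 0.70280735 -0.33985781  0.076     ]
(300, 262) [ 0.49765179 -0.32780991  0.076     ]
(165, 262) [ 0.50545266 -0.18473487  0.076     ]
(231, 58) [ 0.70250108 -0.2698142   0.076     ]
(230, 258) [ 0.50638855 -0.25397752  0.076     ]
(265, 141) [ 0.6351484  -0.29522075  0.134     ]
(265, 205) [ 0.58307787 -0.2928313   0.134     ]
(265, 175) [ 0.60822136 -0.29398511  0.134     ]
```

View pics/w1c.png

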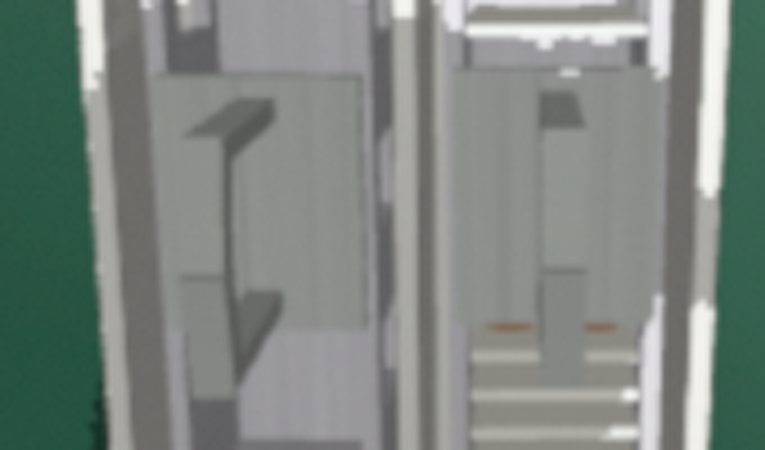

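```bash
python3 -m inch '[[0.0055,0.01,0.03,0,0,0.01,0.4],[0,0,0.045,0,0,0,0.4],[0,0,0.04,0,0,0,0.4],[0,0,0.015,0,0,0,0.4],[0,0,0,0,0,0,0.4]]' 40
python3 -m inch '[[0,0,0,0,0,0,0.7],[0,0,0,0,0,0,1],[0,0,0,0,0,0,1],[0,0,0,0,0,0,1]]' 40
```

```text
clock: 3.0
position: [0.6013, -0.2958, 0.1099]
tool_rot: [-3.141, 0.003, -0.063]
force: [0.2, -0.6, 1.4]
grip_width: 0.051
finger_force: 0.0
clock: 3.4
position: [0.6032, -0.2956, 0.1131]
tool_rot: [3.141, -0.002, -0.062]
force: [-2.2, 2.4, 10.1]
grip_width: 0.0073
finger_force: 39.2
```

```bash
python3 -m inch '[[0,0,-0.01,0,0,0,1],[0,0,-0.03,0,0,0,1],[0,0,-0.04,0,0,0,1],[0,0,-0.035,0,0,0,1],[0,0,0,0,0,0,1]]' 60
python3 - <<'E'
from h import *
s=st()
plan([.52,-.09,.228],[-np.pi,0,-.01],vmax=.035)
shot("side","s2.png"); a=cv2.imread("pics/s2.png")[90:290,150:400]; cv2.imwrite("pics/s2b.png",cv2.resize(a,None,fx=3,fy=3))
E
```

```text
clock: 3.9
position: [0.6042, -0.2966, 0.2324]
tool_rot: [3.139, -0.008, -0.063]
force: [-0.6, -0.6, -2.2]
grip_width: 0.0065
finger_force: 58.8
t 3.9 p [ 0.6042 -0.2966  0.2324] rpy [ 3.139 -0.008 -0.063] F [-0.6 -0.6 -2.2] w 0.0065 ff 58.8 q [ 0.35  0.6   0.03  1.47 -0.02  1.07 -1.25]
[-0.0139, -0.0287, 0.0005, 0.0004, -0.0011, -0.0075]
[-0.0136, -0.0288, 0.0005, 0.0004, -0.0011, -0.0075]
[-0.0134, -0.0289, 0.0005, 0.0004, -0.0011, -0.0075]
[-0.0132, -0.029, 0.0005, 0.0004, -0.0011, -0.0075]
[-0.013, -0.0291, 0.0006, 0.0004, -0.0011, -0.0075]
[-0.0128, -0.0292, 0.0006, 0.0004, -0.0011, -0.0075]
[-0.0125, -0.0293, 0.0006, 0.0004, -0.0011, -0.0075]
```

View pics/s2b.png

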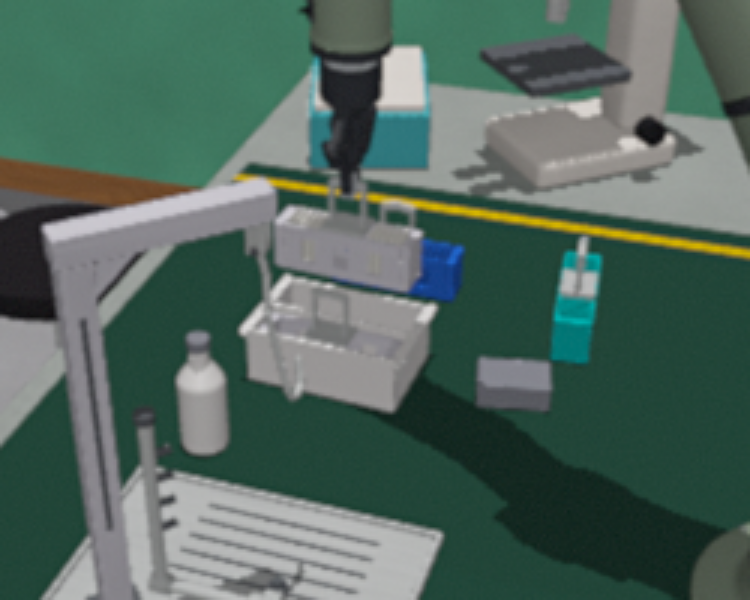

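The carrier is lifted and level (about (345,245) in the crop). I raise it another 40 mm to clear the empty carrier's loop, then carry it across.

```bash
python3 -m inch '[[0,0,-0.02,0,0,0,1],[0,0,-0.02,0,0,0,1],[-0.014,-0.0287,0,0,0,-0.0075,1],[-0.0136,-0.0288,0,0,0,-0.0075,1],[-0.0134,-0.0289,0,0,0,-0.0075,1]]'
python3 -m inch '[[-0.0132,-0.029,0,0,0,-0.0075,1],[-0.013,-0.0291,0,0,0,-0.0075,1],[-0.0128,-0.0292,0,0,0,-0.0075,1],[-0.0125,-0.0293,0,0,0,-0.0075,1],[0,0,0.04,0,0,0,1]]'
python3 -m inch '[[0,0,0.045,0,0,0,1],[0,0,0.04,0,0,0,1],[0,0,0.017,0,0,0,1],[0,0,0.006,0,0,0,1],[0,0,0,0,0,0,1]]'
```

```text
clock: 4.45
position: [0.565, -0.2059, 0.2654]
tool_rot: [-3.141, 0.002, -0.04]
force: [1.2, 0.4, -2.7]
grip_width: 0.0066
finger_force: 58.7
clock: 4.95
position: [0.519, -0.0853, 0.2291]
tool_rot: [-3.141, -0.006, -0.005]
force: [2.2, -1.7, -3.8]
grip_width: 0.006
finger_force: 59.2
clock: 5.45
position: [0.5176, -0.089, 0.1178]
tool_rot: [-3.141, 0.002, -0.01]
force: [0.1, 0.1, -1.8]
grip_width: 0.0067
finger_force: 59.2
```

```bash
python3 -m inch '[[0,0,0.005,0,0,0,1],[0,0,0.003,0,0,0,1],[0,0,0,0,0,0,1]]'
```

```text
clock: 5.75
position: [0.5181, -0.089, 0.1105]
tool_rot: [3.142, -0.0, -0.01]
force: [-1.3, 0.2, -2.4]
grip_width: 0.0064
finger_force: 59.2
```

```bash
python3 -m inch '[[0,0,0.002,0,0,0,1],[0,0,0,0,0,0,1]]'
```

```text
clock: 5.95
position: [0.5181, -0.089, 0.1084]
tool_rot: [3.142, -0.0, -0.01]
force: [-0.2, 0.3, -2.1]
grip_width: 0.0068
finger_force: 59.2
```

```bash
python3 -m inch '[[0,0,0.002,0,0,0,1],[0,0,0,0,0,0,1]]'; python3 -m inch '[[0,0,0.0015,0,0,0,1],[0,0,0,0,0,0,1]]'
```

```text
clock: 6.15
position: [0.518, -0.0887, 0.1068]
tool_rot: [-3.141, -0.0, -0.01]
force: [-5.0, 2.5, 11.2]
grip_width: 0.0068
finger_force: 61.0
clock: 6.35
position: [0.5181, -0.0882, 0.1066]
tool_rot: [-3.141, -0.001, -0.009]
force: [-14.8, 6.7, 41.8]
grip_width: 0.0067
finger_force: 65.0
```

```bash
python3 -m inch '[[0,0,-0.0015,0,0,0,1],[0,0,0,0,0,0,0.6],[0,0,0,0,0,0,0.3],[0,0,0,0,0,0,0.3],[0,0,-0.03,0,0,0,0.3]]' 40
python3 -m inch '[[0,0,-0.045,0,0,0,0.3],[0,0,-0.045,0,0,0,0.3],[0,0,-0.03,0,0,0,1],[0,0,0,0,0,0,1]]'
python3 - <<'E'
from h import *
s=st()
plan([.45,.125,.26],[-np.pi,-1.05,-.01],vmax=.04)
c=calibration("wrist"); shot("wrist")
for d in landmark_of("carrier_loop","wrist")[:2]: print(d["xy"],d["score"],atz(c,d["xy"],.12))
for d in landmark_of("carrier","wrist")[:2]: print(d["xy"],d["score"],atz(c,d["xy"],0))
E
```

```text
clock: 6.85
position: [0.5163, -0.0888, 0.1339]
tool_rot: [-3.141, 0.005, -0.01]
force: [-0.3, 0.0, 0.9]
grip_width: 0.0593
finger_force: 0.0
clock: 7.25
position: [0.5197, -0.0893, 0.2602]
tool_rot: [3.141, -0.006, -0.01]
force: [0.2, 0.3, -1.1]
grip_width: 0.0315
finger_force: 0.0
t 7.25 p [ 0.5197 -0.0893  0.2602] rpy [ 3.141 -0.006 -0.01 ] F [ 0.2  0.3 -1.1] w 0.0315 ff 0.0 q [ 0.08  0.33 -0.03  1.83  0.01  0.98 -1.53]
[-0.009, -0.0267, -0.0, 0.0001, 0.1305, 0.0]
[-0.0089, -0.0267, -0.0012, 0.0001, 0.1305, 0.0]
[-0.0087, -0.0267, -0.0024, 0.0001, 0.1305, 0.0]
[-0.0083, -0.0267, -0.0035, 0.0001, 0.1305, 0.0]
[-0.0078, -0.0267, -0.0045, 0.0001, 0.1305, 0.0]
[-0.0071, -0.0267, -0.0055, 0.0001, 0.1305, 0.0]
[-0.0063, -0.0267, -0.0064, 0.0001, 0.1305, 0.0]
[-0.0055, -0.0267, -0.0071, 0.0001, 0.1305, 0.0]
[252.7, 176.5] 0.73 [ 0.52340087 -0.0862876   0.12      ]
[255.6, 156.6] 0.95 [ 0.52080922 -0.08907251  0.        ]
```

```bash
python3 -m inch '[[-0.009,-0.0267,0,0,0.1305,0,1],[-0.009,-0.0267,-0.0012,0,0.1305,0,1],[-0.0087,-0.0267,-0.0024,0,0.1305,0,1],[-0.0083,-0.0267,-0.0035,0,0.1305,0,1],[-0.0078,-0.0267,-0.0045,0,0.1305,0,1]]'
python3 -m inch '[[-0.0071,-0.0267,-0.0055,0,0.1305,0,1],[-0.0063,-0.0267,-0.0064,0,0.1305,0,1],[-0.0055,-0.0267,-0.007,0,0.1305,0,1],[0,0,0,0,0,0,1]]'
python3 - <<'E'
from h import *
np.set_printoptions(suppress=True,precision=3)
s=st(); C={n:calibration(n) for n in("side","top","wrist")}
im=shot("wrist","w3.png")
for l in["hook_seat","hook_tip"]: print(l,[(d["xy"],round(d["score"],2)) for d in landmark_of(l,"wrist")[:2]],proj(C["wrist"],[.558,.111 if l=="hook_seat" else .091,.2325 if l=="hook_seat" else .26]))
shot("side")
print([(d["xy"],round(d["score"],2)) for d in landmark_of("hook_seat","side")[:2]],proj(C["side"],[.558,.111,.2325]))
E
```

```text
clock: 7.9
position: [0.4869, 0.0013, 0.2549]
tool_rot: [3.112, -0.478, -0.008]
force: [-0.0, -1.1, 0.0]
grip_width: 0.0001
finger_force: 0.0
clock: 8.3
position: [0.4908, 0.0033, 0.2526]
tool_rot: [3.084, -0.509, 0.001]
force: [0.9, -0.2, 0.2]
grip_width: 0.0001
finger_force: 0.0
t 8.3 p [0.491 0.003 0.253] rpy [ 3.084 -0.509  0.001] F [ 0.9 -0.2  0.2] w 0.0001 ff 0.0 q [-0.69  0.08  0.48  2.34  0.49  0.28 -2.25]
hook_seat [([66.6, 110.4], 0.97)] [ 64.462 138.489]
hook_tip [([73.9, 93.5], 0.63), ([414.3, 164.8], 0.3)] [ 77.05  116.936]
[([222.7, 216.8], 0.64), ([261.4, 210.5], 0.36)] [237.906 218.851]
```

View pics/w3.png

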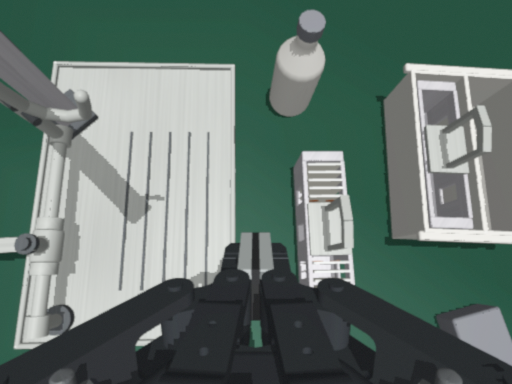

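The view shows the arm at the limit of its forward tilt (q4 2.34, q6 0.28). The carrier stands upright at (325,205), and the hook is at (70,100), on the far side of its swing. I'll approach the hook from −y with a sideways tilt instead, fingers closing along x.

Run:
```python
from h import *
plan([.54,-.03,.28],[-np.pi,0,1.56],wmax=.145)
th=.87;c,s=np.cos(th),np.sin(th)
M=np.array([[0,1,0],[c,0,s],[s,0,-c]]); print(R.from_matrix(M).as_euler("xyz"))
plan([.556,.01,.26],R.from_matrix(M).as_euler("xyz"),start=([.54,-.03,.28],[-np.pi,0,1.56]),wmax=.145)
```

```text
[0.0046, 0.0026, 0.0002, 0.0369, -0.0299, -0.1285]
[0.0043, 0.0031, -0.0, 0.0369, -0.0299, -0.1285]
[0.0038, 0.0036, -0.0003, 0.0369, -0.0299, -0.1285]
[0.0033, 0.0041, -0.0005, 0.0369, -0.0299, -0.1285]
[0.0027, 0.0045, -0.0008, 0.0369, -0.0299, -0.1285]
[0.0021, 0.0047, -0.001, 0.0369, -0.0299, -0.1285]
[0.0015, 0.0049, -0.0013, 0.0369, -0.0299, -0.1285]
[0.0008, 0.005, -0.0015, 0.0369, -0.0299, -0.1285]
[0.0001, 0.005, -0.0017, 0.0369, -0.0299, -0.1285]
[-0.0006, 0.0049, -0.0018, 0.0369, -0.0299, -0.1285]
[-0.0013, 0.0047, -0.002, 0.0369, -0.0299, -0.1285]
[-0.0019, 0.0044, -0.0021, 0.0369, -0.0299, -0.1285]
[ 3.14159265 -0.87        1.57079633]
[0.0057, 0.0022, 0.0029, 0.0007, 0.1243, -0.0014]
[0.0053, 0.0022, 0.0035, 0.0007, 0.1243, -0.0014]
[0.0049, 0.0022, 0.0042, 0.0007, 0.1243, -0.0014]
[0.0043, 0.0023, 0.0047, 0.0007, 0.1243, -0.0014]
[0.0037, 0.0023, 0.0052, 0.0007, 0.1243, -0.0014]
[0.003, 0.0023, 0.0057, 0.0007, 0.1243, -0.0014]
[0.0023, 0.0023, 0.006, 0.0007, 0.1243, -0.0014]
```

```bash
python3 -m inch '[[0.0046,0.0026,0,0.037,-0.03,-0.1285,1],[0.0043,0.0031,0,0.037,-0.03,-0.1285,1],[0.0038,0.0036,0,0.037,-0.03,-0.1285,1],[0.0033,0.0041,-0.0005,0.037,-0.03,-0.1285,1],[0.0027,0.0045,-0.0008,0.037,-0.03,-0.1285,1]]'
python3 -m inch '[[0.002,0.0047,-0.001,0.037,-0.03,-0.1285,1],[0.0015,0.005,-0.0013,0.037,-0.03,-0.1285,1],[0.0008,0.005,-0.0015,0.037,-0.03,-0.1285,1],[0,0.005,-0.0017,0.037,-0.03,-0.1285,1],[0,0.005,-0.0018,0.037,-0.03,-0.1285,1]]'
python3 -m inch '[[-0.0013,0.0047,-0.002,0.037,-0.03,-0.1285,1],[-0.002,0.0044,-0.002,0.037,-0.03,-0.1285,1],[0,0,0,0,0,0,1]]'
python3 -c "
from h import *
st()"
```

```text
clock: 9.05
position: [0.5023, -0.0125, 0.2601]
tool_rot: [3.004, -0.36, 0.447]
force: [-0.9, -0.2, -0.8]
grip_width: 0.0001
finger_force: 0.0
clock: 9.55
position: [0.5188, -0.0303, 0.2718]
tool_rot: [3.037, -0.125, 1.084]
force: [-0.8, 0.3, 0.7]
grip_width: -0.0005
finger_force: 0.0
clock: 9.85
position: [0.5261, -0.0368, 0.276]
tool_rot: [3.089, -0.045, 1.335]
force: [-1.1, 0.1, -0.7]
grip_width: -0.0001
finger_force: 0.0
t 9.85 p [ 0.5261 -0.0368  0.276 ] rpy [ 3.089 -0.045  1.335] F [-1.1  0.1 -0.7] w -0.0001 ff 0.0 q [-0.12  0.29  0.12  1.86 -0.08  0.94 -0.2 ]
```

Run:
```python
from h import *
plan([.545,.0,.265],[np.pi,-.87,1.5608],wmax=.145)
```

```text
[0.0066, 0.0015, 0.0022, 0.0253, 0.1379, -0.0311]
[0.0062, 0.0018, 0.0031, 0.0253, 0.1379, -0.0311]
[0.0057, 0.0021, 0.0038, 0.0253, 0.1379, -0.0311]
[0.005, 0.0023, 0.0045, 0.0253, 0.1379, -0.0311]
[0.0043, 0.0026, 0.0051, 0.0253, 0.1379, -0.0311]
[0.0035, 0.0029, 0.0055, 0.0253, 0.1379, -0.0311]
```

```bash
python3 -m inch '[[0.0066,0.0015,0.0022,0.025,0.138,-0.031,1],[0.0062,0.0018,0.003,0.025,0.138,-0.031,1],[0.0057,0.002,0.0038,0.025,0.138,-0.031,0.5],[0.005,0.0023,0.0045,0.025,0.138,-0.031,0.2],[0.0043,0.0026,0.005,0.025,0.138,-0.031,0]]'
python3 -m inch '[[0.0035,0.003,0.0055,0.025,0.138,-0.031,0],[0,0,0,0,0,0,0]]'
python3 - <<'E'
from h import *
s=st()
plan([.558,.097,.25],[np.pi,-.87,1.5608],vmax=.02)
cs=calibration("side")
t=telemetry.observe()["clock"]
for i in range(4):
    shot("side"); d=landmark_of("hook_seat","side")
    print(round(telemetry.observe()["clock"],2),[(x["xy"],round(x["score"],2)) for x in d[:1]])
print(proj(cs,[.558,.111,.2325]),proj(cs,[.51,.111,.2325]))
E
```

```text
clock: 10.35
position: [0.5414, -0.0063, 0.2682]
tool_rot: [-3.14, -0.739, 1.512]
force: [0.6, 1.8, 0.4]
grip_width: 0.0431
finger_force: 0.0
clock: 10.55
position: [0.5438, -0.0017, 0.2626]
tool_rot: [-3.135, -0.875, 1.545]
force: [-0.7, 0.0, -0.2]
grip_width: 0.0722
finger_force: 0.0
t 10.55 p [ 0.5438 -0.0017  0.2626] rpy [-3.135 -0.875  1.545] F [-0.7  0.  -0.2] w 0.0722 ff 0.0 q [ 0.43  0.58 -0.12  1.75 -0.81  1.26  0.73]
[0.009, 0.002, 0.014, 0.0008, -0.0009, -0.0017]
[0.009, 0.0021, 0.014, 0.0008, -0.0009, -0.0017]
[0.009, 0.0021, 0.014, 0.0008, -0.0009, -0.0017]
[0.009, 0.0021, 0.014, 0.0008, -0.0009, -0.0017]
[0.009, 0.0022, 0.014, 0.0008, -0.0009, -0.0017]
[0.009, 0.0022, 0.014, 0.0008, -0.0009, -0.0017]
10.65 [([225.5, 216.7], 0.52)]
10.75 [([224.0, 217.5], 0.49)]
10.85 [([233.7, 216.7], 0.56)]
10.95 [([250.7, 220.9], 0.57)]
[237.90637125 218.8512675 ] [253.59526888 221.91464229]
```

```bash
python3 -m inch '[[0.0095,0.002,0.015,0,0,0,0],[0.0095,0.002,0.015,0,0,0,0],[0.0095,0.002,0.015,0,0,0,0],[0.0095,0.002,0.015,0,0,0,0],[0.0095,0.002,0.015,0,0,0,0.2]]' 20
python3 -m inch '[[0.0095,0.002,0.014,0,0,0,0.4],[0.004,0.002,0.005,0,0,0,0.6],[0,0,0,0,0,0,0.75],[0,0,0,0,0,0,0.85],[0,0,0,0,0,0,0.88]]'
python3 - <<'E'
from h import *
s=st(); c=calibration("wrist"); shot("wrist","w4.png")
print(proj(c,[.558,.091,.26]),landmark_of("hook_tip","wrist")[:1] and landmark_of("hook_tip","wrist")[0]["xy"])
E
```

```text
clock: 11.45
position: [0.5554, 0.0907, 0.2533]
tool_rot: [3.139, -0.87, 1.561]
force: [0.6, 0.4, -0.1]
grip_width: 0.0733
finger_force: 0.0
clock: 11.95
position: [0.5599, 0.1111, 0.2515]
tool_rot: [3.139, -0.87, 1.559]
force: [0.2, -0.4, -0.4]
grip_width: 0.01
finger_force: 0.0
t 11.95 p [0.5599 0.1111 0.2515] rpy [ 3.139 -0.87   1.559] F [ 0.2 -0.4 -0.4] w 0.01 ff 0.0 q [ 0.28  0.56 -0.19  1.82 -0.9   1.09  0.67]
[250.31292166 287.91723534] [253.5, 287.1]
```

View pics/w4.png

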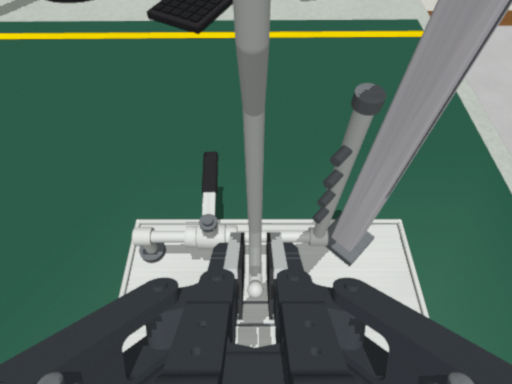

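The hook's tip is at (255,289), right between the pads. I clamp it lightly, then open.

```bash
python3 -m inch '[[0,0,0,0,0,0,0.92],[0,0,0,0,0,0,0.94],[0,0,0,0,0,0,0.94],[0,0,0,0,0,0,0.9],[0,0,0,0,0,0,0.88]]' 20
python3 -m inch '[[0,0,0,0,0,0,0.88],[0,0,0,0,0,0,0.88],[0,0,0,0,0,0,0.8],[0,0,0,0,0,0,0.6],[0,0,0,0,0,0,0.4]]'
python3 -m inch '[[0,0,0,0,0,0,0.2],[0,0,0,0,0,0,0.2]]'
python3 - <<'E'
from h import *
c=calibration("wrist")
for i in range(5):
    shot("wrist"); d=landmark_of("hook_tip","wrist"); print(d and d[0]["xy"])
st()
E
```

```text
clock: 12.6
position: [0.5596, 0.1121, 0.2515]
tool_rot: [3.139, -0.871, 1.561]
force: [-0.2, 0.1, -0.1]
grip_width: 0.0099
finger_force: 0.0
clock: 13.1
position: [0.5597, 0.112, 0.2515]
tool_rot: [3.139, -0.87, 1.56]
force: [0.3, 0.8, 0.3]
grip_width: 0.0451
finger_force: 0.0
clock: 13.3
position: [0.5597, 0.112, 0.2515]
tool_rot: [3.139, -0.87, 1.561]
force: [-0.1, 0.3, -0.3]
grip_width: 0.0682
finger_force: 0.0
[252.5, 286.5]
[250.1, 288.0]
[247.9, 286.0]
[251.6, 286.0]
[]
t 13.8 p [0.5597 0.112  0.2515] rpy [ 3.139 -0.87   1.56 ] F [0.5 0.3 0.2] w 0.068 ff 0.0 q [ 0.28  0.56 -0.19  1.82 -0.9   1.09  0.67]
```

Hook swing is now about ±1 mm, so it is still. Next I withdraw and go to the carrier's −x end.

```bash
python3 -m inch '[[-0.0095,0,-0.015,0,0,0,0.2],[-0.013,0,-0.02,0,0,0,0.2],[-0.016,0,-0.0265,0,0,0,0.2],[-0.016,0,-0.0265,0,0,0,0.2],[0,0,0,0,0,0,0.2]]'
python3 - <<'E'
from h import *
c=calibration("wrist")
for i in range(4):
    shot("wrist"); d=landmark_of("hook_tip","wrist"); print(d and d[0]["xy"])
print(proj(c,[.558,.091,.26]))
st()
plan([.44,-.06,.25],[np.pi,.25,np.pi-.01],wmax=.145)
E
```

```text
clock: 14.3
position: [0.5589, 0.0043, 0.2665]
tool_rot: [3.138, -0.868, 1.555]
force: [-0.1, -0.2, -0.7]
grip_width: 0.0684
finger_force: 0.0
[250.5, 126.4]
[252.0, 134.7]
[253.2, 133.8]
[253.1, 134.0]
[250.42620005 130.80212164]
t 14.7 p [0.5582 0.0102 0.2666] rpy [ 3.139 -0.871  1.561] F [-0.9 -0.5 -0.8] w 0.0683 ff 0.0 q [ 0.4   0.58 -0.13  1.72 -0.81  1.26  0.7 ]
[-0.0045, -0.009, -0.0034, 0.0387, -0.0669, -0.1202]
[-0.0036, -0.0096, -0.0028, 0.0387, -0.0669, -0.1202]
[-0.0026, -0.0101, -0.0022, 0.0387, -0.0669, -0.1202]
[-0.0015, -0.0104, -0.0016, 0.0387, -0.0669, -0.1202]
[-0.0003, -0.0106, -0.0012, 0.0387, -0.0669, -0.1202]
[0.0009, -0.0106, -0.0008, 0.0387, -0.0669, -0.1202]
[0.0021, -0.0104, -0.0005, 0.0387, -0.0669, -0.1202]
[0.0034, -0.0101, -0.0003, 0.0387, -0.0669, -0.1202]
[0.0045, -0.0096, -0.0002, 0.0387, -0.0669, -0.1202]
[0.0056, -0.009, -0.0001, 0.0387, -0.0669, -0.1202]
[0.0067, -0.0083, -0.0002, 0.0387, -0.0669, -0.1202]
[0.0076, -0.0075, -0.0004, 0.0387, -0.0669, -0.1202]
[0.0084, -0.0065, -0.0006, 0.0387, -0.0669, -0.1202]
```

```bash
python3 -m inch '[[-0.0045,-0.009,-0.0034,0.0387,-0.067,-0.12,0.2],[-0.0036,-0.0096,-0.0028,0.0387,-0.067,-0.12,0.1],[-0.0026,-0.01,-0.0022,0.0387,-0.067,-0.12,0],[-0.0015,-0.0104,-0.0016,0.0387,-0.067,-0.12,0],[0,-0.0106,-0.0012,0.0387,-0.067,-0.12,0]]'
python3 -m inch '[[0.001,-0.0106,-0.001,0.0387,-0.067,-0.12,0],[0.002,-0.0104,0,0.0387,-0.067,-0.12,0],[0.0034,-0.01,0,0.0387,-0.067,-0.12,0],[0.0045,-0.0096,0,0.0387,-0.067,-0.12,0],[0.0056,-0.009,0,0.0387,-0.067,-0.12,0]]'
python3 -m inch '[[0.0067,-0.0083,0,0.0387,-0.067,-0.12,0],[0.0076,-0.0075,0,0.0387,-0.067,-0.12,0],[0.0084,-0.0065,-0.0006,0.0387,-0.067,-0.12,0],[0,0,0,0,0,0,0]]'
python3 - <<'E'
from h import *
s=st()
plan([.450,-.0875,.12],[np.pi,.25,np.pi-.01])
E
```

```text
clock: 15.2
position: [0.5128, -0.0171, 0.2604]
tool_rot: [2.893, -0.439, 2.264]
force: [-0.1, 0.6, -0.6]
grip_width: 0.0851
finger_force: 0.0
clock: 15.7
position: [0.4674, -0.0434, 0.2535]
tool_rot: [2.98, 0.022, 2.79]
force: [0.6, 0.6, -0.5]
grip_width: 0.0851
finger_force: 0.0
clock: 16.1
position: [0.4382, -0.0595, 0.2488]
tool_rot: [-3.137, 0.251, 3.134]
force: [-1.7, -0.0, -0.2]
grip_width: 0.0851
finger_force: 0.0
t 16.1 p [ 0.4382 -0.0595  0.2488] rpy [-3.137  0.251  3.134] F [-1.7 -0.  -0.2] w 0.0851 ff 0.0 q [ 0.22  0.09 -0.24  2.21  0.06  0.59  1.5 ]
[0.0068, -0.0091, 0.0426, -0.0012, 0.0003, 0.0009]
[0.0068, -0.0092, 0.0426, -0.0012, 0.0003, 0.0009]
[0.0067, -0.0093, 0.0426, -0.0012, 0.0003, 0.0009]
```

```bash
python3 -m inch '[[0.0068,-0.0092,0.0426,0,0,0,0],[0.0068,-0.0092,0.0426,0,0,0,0],[0.0067,-0.0092,0.0426,0,0,0,0],[0,0,0,0,0,0,0]]'
python3 - <<'E'
from h import *
s=st(); C={n:calibration(n) for n in("wrist","top","side")}; uv={}
for n in C:
  shot(n,n+"5.png"); 
  for l,z in(("carrier_loop",.12),("carrier",0)):
    for d in landmark_of(l,n)[:3]:
        p=atz(C[n],d["xy"],z)
        if abs(p[0]-.52)<.06 and abs(p[1]+.088)<.05: print(n,l,d["xy"],round(d["score"],2),p)
plan([.450,-.0875,.018],[np.pi,.25,np.pi-.01])
E
```

```text
clock: 16.5
position: [0.4497, -0.0879, 0.1154]
tool_rot: [3.142, 0.24, 3.127]
force: [0.0, 0.0, 1.1]
grip_width: 0.0854
finger_force: 0.0
t 16.5 p [ 0.4497 -0.0879  0.1154] rpy [3.142 0.24  3.127] F [0.  0.  1.1] w 0.0854 ff 0.0 q [ 0.19  0.38 -0.15  2.31  0.19  0.22  1.44]
wrist carrier_loop [260.4, 347.3] 0.83 [ 0.52041332 -0.08517682  0.12      ]
wrist carrier [260.6, 225.6] 0.76 [ 5.20688004e-01 -8.32865263e-02 -2.77555756e-17]
top carrier_loop [266.3, 198.9] 0.63 [ 0.50923788 -0.08840397  0.12      ]
top carrier [268.6, 201.5] 0.69 [ 0.51905934 -0.10244626  0.        ]
side carrier_loop [269.1, 210.8] 0.92 [ 0.53255078 -0.10821495  0.12      ]
side carrier [266.9, 243.0] 0.67 [ 0.53170504 -0.08138707  0.        ]
[0.0094, 0.0001, 0.0332, -0.0008, 0.0007, -0.001]
[0.0093, 0.0001, 0.0332, -0.0008, 0.0007, -0.001]
[0.0093, 0.0001, 0.0332, -0.0008, 0.0007, -0.001]
```

View pics/wrist5.png

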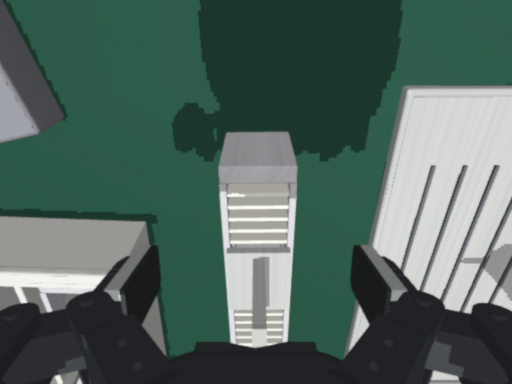

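The carrier's −x end is at (258,180), well centred between the open fingers. I descend.

```bash
python3 -m inch '[[0.0093,0,0.0332,0,0,0,0],[0.0093,0,0.0332,0,0,0,0],[0.0085,0,0.03,0,0,0,0],[0,0,0,0,0,0,0]]'
python3 - <<'E'
from h import *
s=st()
E
```

```text
clock: 17.35
position: [0.4481, -0.0974, 0.0803]
tool_rot: [-3.112, 0.238, 3.129]
force: [-0.1, 0.4, -0.5]
grip_width: 0.0851
finger_force: 0.0
t 17.35 p [ 0.4481 -0.0974  0.0803] rpy [-3.112  0.238  3.129] F [-0.1  0.4 -0.5] w 0.0851 ff 0.0 q [ 0.28  0.46 -0.25  2.33  0.83  0.18  0.81]
```

Run:
```python
from h import *
plan([.452,-.0865,.09],[np.pi,.12,np.pi-.01])
print()
plan([.452,-.0865,.018],[np.pi,.12,np.pi-.01],start=([.452,-.0865,.09],[np.pi,.12,np.pi-.01]),vmax=.03)
```

```text
[-0.0059, 0.0107, -0.0089, -0.0298, 0.1183, -0.0042]

[0.0029, -0.0, 0.0238, 0.0, 0.0, 0.0]
[0.0029, -0.0, 0.0238, 0.0, 0.0, 0.0]
[0.0029, -0.0, 0.0238, 0.0, 0.0, 0.0]
```

```bash
python3 -m inch '[[-0.003,0.0054,-0.0045,-0.015,0.06,-0.002,0],[-0.003,0.0053,-0.0045,-0.015,0.0585,-0.002,0],[0,0,0,0,0,0,0]]'
python3 - <<'E'
from h import *
s=st()
plan([.452,-.0865,.09],[np.pi,.12,np.pi-.01],wmax=.07)
print()
plan([.452,-.0865,.018],[np.pi,.12,np.pi-.01],vmax=.03)
E
```

```text
clock: 17.65
position: [0.4541, -0.0868, 0.0908]
tool_rot: [-3.142, 0.13, 3.13]
force: [0.5, -0.1, -1.0]
grip_width: 0.0855
finger_force: 0.0
t 17.65 p [ 0.4541 -0.0868  0.0908] rpy [-3.142  0.13   3.13 ] F [ 0.5 -0.1 -1. ] w 0.0855 ff 0.0 q [ 0.49  0.5  -0.53  2.22  0.62  0.43  1.03]
[0.0021, 0.0003, 0.0005, -0.0002, 0.0102, -0.0017]

[0.0038, 0.0001, 0.024, -0.0001, 0.0034, -0.0006]
[0.0037, 0.0001, 0.024, -0.0001, 0.0034, -0.0006]
[0.0037, 0.0001, 0.024, -0.0001, 0.0034, -0.0006]
```

```bash
python3 -m inch '[[0.0035,0,0.024,0,0.003,0,0],[0.0035,0,0.024,0,0.003,0,0],[0.0035,0,0.023,0,0.003,0,0],[0,0,0,0,0,0,0.1]]'
python3 - <<'E'
from h import *
s=st()
E
```

```text
clock: 18.05
position: [0.4495, -0.0874, 0.0162]
tool_rot: [-3.138, 0.118, 3.132]
force: [-0.7, 0.7, -0.2]
grip_width: 0.0768
finger_force: 0.0
t 18.05 p [ 0.4495 -0.0874  0.0162] rpy [-3.138  0.118  3.132] F [-0.7  0.7 -0.2] w 0.0768 ff 0.0 q [ 0.3   0.63 -0.3   2.25  0.83  0.23  0.82]
```

```bash
python3 -m inch '[[0,0,0,0,0,0,0.4],[0,0,0,0,0,0,0.7],[0,0,0,0,0,0,0.8],[0,0,0,0,0,0,0.8]]' 60
python3 -m inch '[[0,0,0,0,0,0,1],[0,0,0,0,0,0,1],[0,0,-0.01,0,0,0,1],[0,0,-0.02,0,0,0,1],[0,0,0,0,0,0,1]]' 110
python3 - <<'E'
from h import *
s=st()
c=calibration("side"); shot("side","s6.png")
a=cv2.imread("pics/s6.png")[120:300,180:330]; cv2.imwrite("pics/s6b.png",cv2.resize(a,None,fx=3.3,fy=3.3,interpolation=cv2.INTER_CUBIC))
E
```

```text
clock: 18.45
position: [0.4515, -0.0878, 0.019]
tool_rot: [-3.138, 0.123, 3.131]
force: [-5.1, 2.7, 13.6]
grip_width: 0.0474
finger_force: 60.2
clock: 18.95
position: [0.4481, -0.0883, 0.0498]
tool_rot: [-3.138, 0.124, 3.129]
force: [-0.6, 0.2, -2.8]
grip_width: 0.0465
finger_force: 113.4
t 18.95 p [ 0.4481 -0.0883  0.0498] rpy [-3.138  0.124  3.129] F [-0.6  0.2 -2.8] w 0.0465 ff 113.4 q [ 0.4   0.57 -0.42  2.25  0.75  0.32  0.9 ]
```

View pics/s6b.png

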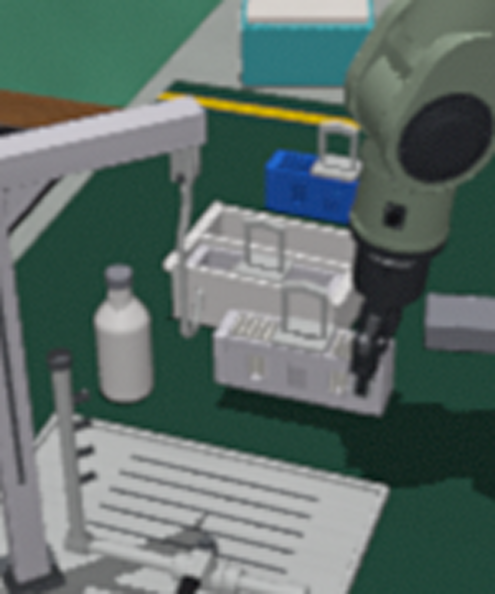

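The carrier is held level by its −x end with the loop free (305,312 in the crop). I raise it and carry it to the −y side of the hook.

Run:
```python
from h import *
s=st()
plan([.46,-.08,.168],[np.pi,.122,3.13])
print()
plan([.4895,.055,.168],[np.pi,.122,3.13],start=([.46,-.08,.168],[np.pi,.122,3.13]),vmax=.03)
```

```text
t 19.0 p [ 0.448  -0.0884  0.0488] rpy [-3.138  0.123  3.129] F [ 0.8  0.9 -3.2] w 0.0471 ff 113.4 q [ 0.39  0.57 -0.41  2.25  0.75  0.32  0.9 ]
[-0.0088, 0.0027, -0.039, -0.0012, 0.0004, -0.0003]
[-0.0088, 0.0028, -0.039, -0.0012, 0.0004, -0.0003]
[-0.0088, 0.0028, -0.039, -0.0012, 0.0004, -0.0003]

[-0.0055, 0.0271, 0.0007, 0.0, 0.0, 0.0]
[-0.0055, 0.0271, 0.0007, 0.0, 0.0, 0.0]
[-0.0055, 0.0271, 0.0007, 0.0, 0.0, 0.0]
[-0.0055, 0.0271, 0.0007, 0.0, 0.0, 0.0]
[-0.0055, 0.0271, 0.0007, 0.0, 0.0, 0.0]
```

```bash
python3 -m inch '[[-0.006,0.002,-0.028,0,0,0,1],[-0.0085,0.0027,-0.038,0,0,0,1],[-0.0085,0.0027,-0.036,0,0,0,1],[-0.0035,0.001,-0.015,0,0,0,1],[0,0,0,0,0,0,1]]'
python3 -m inch '[[-0.0055,0.02,0.0007,0,0,0,1],[-0.0055,0.027,0.0007,0,0,0,1],[-0.0055,0.027,0.0007,0,0,0,1],[-0.0055,0.027,0.0007,0,0,0,1],[-0.0055,0.02,0.0007,0,0,0,1]]'
python3 -m inch '[[0,0.012,0,0,0,0,1],[0,0,0,0,0,0,1],[0,0,0,0,0,0,1]]'
python3 - <<'E'
from h import *
np.set_printoptions(suppress=True,precision=4)
s=st(); C={n:calibration(n) for n in("side","top","wrist")}
p=np.array(s["position"])+[.0685,-.0007,.101]; print("pred loop",p)
for n in C:
  shot(n,n+"7.png")
  for l in("carrier_loop","hook_seat","hook_tip","hook_pivot"):
    print(n,l,[(d["xy"],round(d["score"],2)) for d in landmark_of(l,n)[:3]],proj(C[n],{"carrier_loop":p,"hook_seat":[.558,.111,.2325],"hook_tip":[.558,.091,.2605],"hook_pivot":[.558,.111,.39]}[l]))
plan([.4895,.0557,.168],[np.pi,.122,3.13])
a=cv2.imread("pics/side7.png")[130:290,170:320]; cv2.imwrite("pics/side7b.png",cv2.resize(a,None,fx=3.7,fy=3.7,interpolation=cv2.INTER_CUBIC))
E
```

```text
clock: 19.5
position: [0.461, -0.0795, 0.1683]
tool_rot: [-3.137, 0.124, 3.129]
force: [-0.2, -0.1, -3.5]
grip_width: 0.047
finger_force: 114.2
clock: 20.0
position: [0.4885, 0.0431, 0.1648]
tool_rot: [-3.138, 0.119, 3.131]
force: [0.4, -0.8, -1.8]
grip_width: 0.0469
finger_force: 114.1
clock: 20.3
position: [0.4885, 0.0529, 0.1654]
tool_rot: [-3.138, 0.119, 3.13]
force: [-0.1, 0.1, -3.0]
grip_width: 0.0468
finger_force: 114.1
t 20.3 p [0.4885 0.0529 0.1654] rpy [-3.138  0.119  3.13 ] F [-0.1  0.1 -3. ] w 0.0468 ff 114.1 q [ 0.3   0.42 -0.69  2.08  0.5   0.68  0.84]
pred loop [0.557  0.0522 0.2664]
side carrier_loop [([245.3, 197.7], 0.95), ([344.3, 173.3], 0.91)] [244.9884 198.4311]
side hook_seat [([238.6, 221.0], 0.57)] [237.9064 218.8513]
side hook_tip [([236.9, 209.5], 0.45)] [240.0547 207.1199]
side hook_pivot [([235.8, 170.3], 0.89)] [235.8545 171.5046]
top carrier_loop [([368.7, 248.7], 0.81), ([226.7, 173.8], 0.76), ([372.5, 173.9], 0.71)] [224.2551 176.0799]
top hook_seat [([206.5, 176.8], 0.61)] [206.9609 177.8451]
top hook_tip [([212.2, 176.8], 0.41)] [212.243  176.0175]
top hook_pivot [([198.9, 166.6], 0.69)] [200.789  165.8262]
wrist carrier_loop [([312.4, 219.4], 0.74)] [251.5408 652.3917]
wrist hook_seat [([484.1, 215.4], 0.59)] [408.1498 501.0707]
wrist hook_tip [] [381.4282 620.2665]
wrist hook_pivot [] [ -575.4264 -2404.6173]
[-0.0007, 0.0021, -0.0018, -0.0033, -0.0016, 0.0006]
```

View pics/side7b.png

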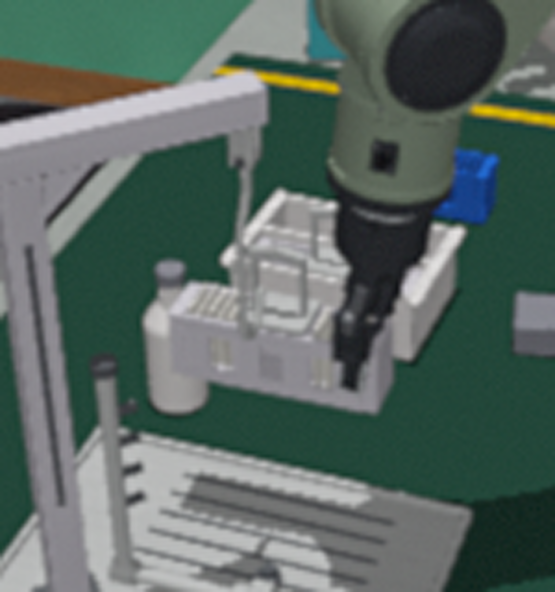

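The view shows the loop (275,280) just on the −y side of the hook, and the detections match the predictions to about 1 px. I raise it 2.5 mm and go over the tip slowly.

```bash
python3 -m inch '[[-0.001,0,-0.0025,0,0,0,1],[0,0.015,0,0,0,0,1],[0,0.013,0,0,0,0,1],[0,0,0,0,0,0,1]]'
python3 -m inch '[[0,0.008,0,0,0,0,1],[0,0.008,0,0,0,0,1],[0,0,0,0,0,0,1]]'
python3 -m inch '[[0,0.008,0,0,0,0,1],[0,0.007,0,0,0,0,1],[0,0,0,0,0,0,1]]'
```

```text
clock: 21.45
position: [0.4902, 0.0833, 0.1689]
tool_rot: [-3.139, 0.121, 3.133]
force: [-0.3, -0.5, -2.7]
grip_width: 0.0474
finger_force: 114.1
clock: 21.75
position: [0.4903, 0.0987, 0.1687]
tool_rot: [-3.139, 0.121, 3.132]
force: [0.4, -0.6, -2.4]
grip_width: 0.0466
finger_force: 114.1
clock: 22.05
position: [0.4904, 0.1138, 0.1686]
tool_rot: [-3.139, 0.121, 3.132]
force: [-0.3, 0.7, -2.3]
grip_width: 0.0469
finger_force: 114.1
```

Run:
```python
from h import *
np.set_printoptions(suppress=True,precision=4)
s=st(); C={n:calibration(n) for n in("side","top")}
p=np.array(s["position"])+[.0685,-.0007,.101]; print("pred loop",p)
for n in C:
  shot(n,n+"8.png")
  for l in("carrier_loop","hook_seat"):
    print(n,l,[(d["xy"],round(d["score"],2)) for d in landmark_of(l,n)[:3]],proj(C[n],{"carrier_loop":p,"hook_seat":[.558,.111,.2325]}[l]))
a=cv2.imread("pics/side8.png")[150:260,190:290]; cv2.imwrite("pics/side8b.png",cv2.resize(a,None,fx=5,fy=5,interpolation=cv2.INTER_CUBIC))
```

```text
t 22.05 p [0.4904 0.1138 0.1686] rpy [-3.139  0.121  3.132] F [-0.3  0.7 -2.3] w 0.0469 ff 114.1 q [ 0.16  0.44 -0.69  2.05  0.52  0.71  0.71]
pred loop [0.5589 0.1131 0.2696]
side carrier_loop [([281.5, 159.5], 0.69), ([236.9, 210.3], 0.65), ([342.5, 172.8], 0.62)] [236.8839 208.6448]
side hook_seat [([243.1, 219.8], 0.71)] [237.9064 218.8513]
top carrier_loop [([368.7, 247.6], 0.86), ([204.4, 172.7], 0.71), ([374.9, 177.9], 0.55)] [204.9864 175.0139]
top hook_seat [] [206.9609 177.8451]
```

View pics/side8b.png

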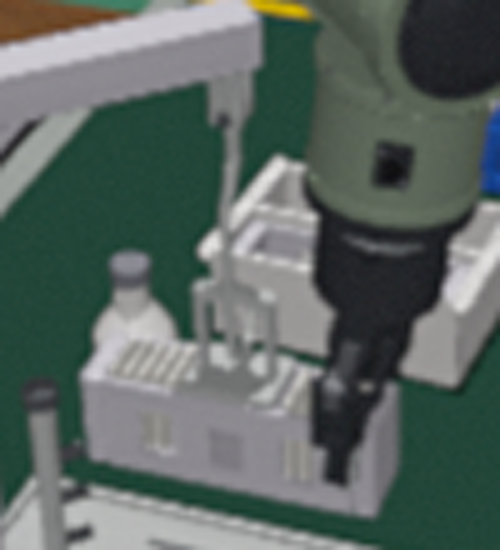

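The shank is at (228,250) in front of the loop and the bowl is seen through the opening. I lower slowly.

```bash
python3 -m inch '[[0.001,-0.002,0.008,0,0,0,1],[0.0014,0,0.012,0,0,0,1],[0.0012,0,0.01,0,0,0,1],[0,0,0,0,0,0,1]]'
python3 -m inch '[[0.0003,0,0.003,0,0,0,1],[0,0,0,0,0,0,1]]'
python3 -m inch '[[0.0003,0,0.002,0,0,0,1],[0,0,0,0,0,0,1]]'
```

```text
clock: 22.75
position: [0.4895, 0.1104, 0.1365]
tool_rot: [-3.138, 0.118, 3.131]
force: [0.3, 1.0, -1.5]
grip_width: 0.0468
finger_force: 114.1
clock: 22.95
position: [0.4904, 0.1107, 0.1351]
tool_rot: [-3.138, 0.12, 3.131]
force: [-0.9, 0.1, -2.0]
grip_width: 0.0473
finger_force: 114.1
clock: 23.15
position: [0.4907, 0.1107, 0.1335]
tool_rot: [-3.139, 0.121, 3.131]
force: [1.5, 0.2, 0.6]
grip_width: 0.0467
finger_force: 114.5
```

```bash
python3 -m inch '[[0.0001,0,0.001,0,0,0,1],[0,0,0,0,0,0,1]]'
python3 - <<'E'
from h import *
s=st(); C={n:calibration(n) for n in("side","top")}
shot("side","side9.png")
for l in("carrier_loop","hook_seat"):
    print(l,[(d["xy"],round(d["score"],2)) for d in landmark_of(l,"side")[:3]],proj(C["side"],[.558,.111,.2325]))
a=cv2.imread("pics/side9.png")[150:260,190:290]; cv2.imwrite("pics/side9b.png",cv2.resize(a,None,fx=5,fy=5,interpolation=cv2.INTER_CUBIC))
E
```

```text
clock: 23.35
position: [0.4911, 0.1108, 0.1328]
tool_rot: [-3.139, 0.122, 3.131]
force: [1.1, -0.4, 6.5]
grip_width: 0.047
finger_force: 115.0
t 23.35 p [0.4911 0.1108 0.1328] rpy [-3.139  0.122  3.131] F [ 1.1 -0.4  6.5] w 0.047 ff 115.0 q [ 0.12  0.49 -0.64  2.08  0.6   0.63  0.64]
carrier_loop [([342.8, 173.8], 0.96), ([239.3, 216.9], 0.68)] [237.90637125 218.8512675 ]
hook_seat [([239.8, 219.8], 0.58)] [237.90637125 218.8512675 ]
```

View pics/side9b.png

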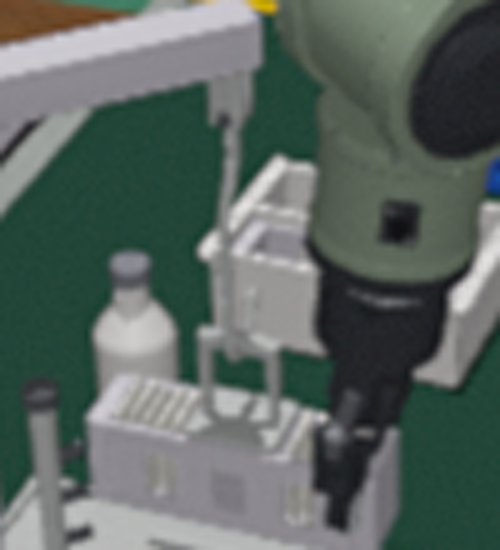

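The loop roof sits in the bowl at (237,345), and the force shows it is bearing on the hook. I ease off and release.

```bash
python3 -m inch '[[0,0,-0.0006,0,0,0,1],[0,0,0,0,0,0,0.5],[0,0,0,0,0,0,0.42],[0,0,0,0,0,0,0.3],[0,0,0,0,0,0,0.15]]' 20
python3 -m inch '[[0,0,0,0,0,0,0.15],[0,0,0,0,0,0,0.15]]'
python3 - <<'E'
from h import *
c=calibration("side")
for i in range(6):
    shot("side"); print([(d["xy"],round(d["score"],2)) for d in landmark_of("carrier","side")[:4] if abs(d["xy"][0]-240)<20])
print(proj(c,[.558,.111,.1125]))
st()
E
```

```text
clock: 24.0
position: [0.4902, 0.1105, 0.1327]
tool_rot: [-3.138, 0.12, 3.131]
force: [-0.5, 0.2, -0.6]
grip_width: 0.0717
finger_force: 0.0
clock: 24.2
position: [0.4903, 0.1105, 0.1328]
tool_rot: [-3.138, 0.12, 3.131]
force: [-0.1, -0.6, -0.1]
grip_width: 0.0728
finger_force: 0.0
[]
[([237.5, 250.4], 0.83), ([229.4, 312.4], 0.44)]
[([235.3, 251.6], 0.59)]
[([235.7, 250.0], 0.85)]
[([238.3, 248.3], 0.82)]
[([234.9, 250.9], 0.97), ([236.9, 206.6], 0.32)]
[239.29251126 250.83623488]
t 24.8 p [0.4904 0.1106 0.1329] rpy [-3.138  0.12   3.131] F [ 0.2 -0.6 -0.8] w 0.0727 ff 0.0 q [ 0.12  0.49 -0.64  2.08  0.6   0.63  0.64]
```

The carrier hangs quietly. I back out along −x and then go round to the valve.

```bash
python3 -m inch '[[0.009,0,-0.0011,0,0,0,0.15],[0.0125,0,-0.0015,0,0,0,0.15],[0.0125,0,-0.0015,0,0,0,0.15],[0.007,0,-0.001,0,0,0,0.15],[0,0,0,0,0,0,0.15]]'
python3 - <<'E'
from h import *
s=st()
V=[np.pi,0,np.pi]
plan([.445,.25,.16],V,vmax=.04); print()
plan([.537,.288,.13],V,vmax=.045,start=([.445,.25,.16],V))
E
```

```text
clock: 25.3
position: [0.4481, 0.111, 0.1332]
tool_rot: [-3.138, 0.121, 3.131]
force: [-0.6, 0.2, -0.6]
grip_width: 0.0726
finger_force: 0.0
t 25.3 p [0.4481 0.111  0.1332] rpy [-3.138  0.121  3.131] F [-0.6  0.2 -0.6] w 0.0726 ff 0.0 q [ 0.11  0.43 -0.65  2.17  0.59  0.59  0.59]
[0.0003, 0.0347, -0.0069, -0.0011, 0.0301, -0.0026]
[0.0004, 0.0347, -0.0069, -0.0011, 0.0301, -0.0026]
[0.0005, 0.0347, -0.0068, -0.0011, 0.0301, -0.0026]
[0.0007, 0.0348, -0.0068, -0.0011, 0.0301, -0.0026]

[-0.0307, 0.0127, 0.01, 0.0, 0.0, 0.0]
[-0.0307, 0.0127, 0.01, 0.0, 0.0, 0.0]
[-0.0307, 0.0127, 0.01, 0.0, 0.0, 0.0]
```

```bash
python3 -m inch '[[0.01,0,-0.008,0,0,0,0.15],[0,0.0347,-0.007,0,0.03,-0.0026,0.3],[0,0.0347,-0.007,0,0.03,-0.0026,0.6],[0,0.0347,-0.007,0,0.03,-0.0026,1],[0,0.0347,-0.007,0,0.03,-0.0026,1]]' 40
python3 -m inch '[[-0.032,0.0127,0.008,0,0,0,1],[-0.032,0.0127,0.01,0,0,0,1],[-0.032,0.0127,0.01,0,0,0,1],[0,0,0,0,0,0,1]]'
python3 - <<'E'
from h import *
s=st(); V=[np.pi,0,np.pi]
C={n:calibration(n) for n in("side","top","wrist")}
for n in C:
    shot(n,n+"10.png")
    for l,z in(("valve_stem",.094),("valve_tip",.084)): print(n,l,[(d["xy"],round(d["score"],2),np.round(atz(C[n],d["xy"],z),3)) for d in landmark_of(l,n)[:1]])
plan([.537,.288,.069],V)
E
```

```text
clock: 25.8
position: [0.4366, 0.2515, 0.1681]
tool_rot: [-3.138, -0.001, 3.141]
force: [-0.3, -0.9, -0.5]
grip_width: 0.0162
finger_force: 0.0
clock: 26.2
position: [0.5351, 0.2887, 0.1378]
tool_rot: [-3.139, -0.001, 3.139]
force: [-1.8, -1.1, 0.0]
grip_width: 0.0005
finger_force: 0.0
t 26.2 p [0.5351 0.2887 0.1378] rpy [-3.139e+00 -1.000e-03  3.139e+00] F [-1.8 -1.1  0. ] w 0.0005 ff 0.0 q [-0.15  0.69 -0.67  1.7   0.51  0.94  0.55]
side valve_stem [([241.3, 283.0], 0.92, array([0.511, 0.219, 0.094]))]
side valve_tip [([230.8, 311.3], 0.75, array([0.504, 0.317, 0.084]))]
top valve_stem []
top valve_tip [([200.4, 167.8], 0.59, array([0.629, 0.154, 0.084]))]
wrist valve_stem [([136.9, 178.9], 0.91, array([0.511, 0.219, 0.094]))]
wrist valve_tip [([298.9, 170.8], 0.62, array([0.509, 0.317, 0.084]))]
[-0.002, 0.0002, 0.0353, -0.0019, 0.0005, -0.0005]
[-0.002, 0.0002, 0.0353, -0.0019, 0.0005, -0.0005]
```

```bash
python3 -m inch '[[-0.002,0,0.035,0,0,0,1],[0,0,0.033,0,0,0,1],[0.012,0.0017,0,0,0,0,1],[0.012,0.0017,0,0,0,0,1],[0.0096,-0.0008,0,0,0,0,1]]'
python3 -m inch '[[0.0096,-0.0009,0,0,0,0,1],[0.009,-0.0032,0,0,0,0,1],[0.009,-0.0033,0,0,0,0,1],[0.0078,-0.0055,0,0,0,0,1],[0.0079,-0.0056,0,0,0,0,1]]'
python3 -m inch '[[0.0061,-0.0073,0,0,0,0,1],[0.0062,-0.0073,0,0,0,0,1],[0.004,-0.0087,0,0,0,0,1],[0.004,-0.0087,0,0,0,0,1],[0,0,0,0,0,0,1]]'
```

```text
clock: 27.15
position: [0.5009, 0.2913, 0.0727]
tool_rot: [-3.139, 0.002, 3.141]
force: [4.6, -1.1, -0.7]
grip_width: 0.0003
finger_force: 2.1
clock: 27.65
position: [0.4584, 0.2726, 0.073]
tool_rot: [-3.14, 0.003, 3.141]
force: [4.6, 1.5, 0.7]
grip_width: -0.0
finger_force: 2.1
clock: 28.15
position: [0.4377, 0.2394, 0.072]
tool_rot: [-3.138, 0.001, 3.14]
force: [-0.8, 0.9, 0.2]
grip_width: 0.0
finger_force: 0.0
```

Run:
```python
from h import *
s=st()
C={n:calibration(n) for n in("side","top","wrist")}
for n in C:
    shot(n,n+"11.png")
    for l,z in(("valve_stem",.094),("valve_tip",.084)): print(n,l,[(d["xy"],round(d["score"],2),np.round(atz(C[n],d["xy"],z),3)) for d in landmark_of(l,n)[:1]])
print(proj(C["wrist"],[.41,.217,.084]))
```

```text
t 28.15 p [0.4377 0.2394 0.072 ] rpy [-3.138e+00  1.000e-03  3.140e+00] F [-0.8  0.9  0.2] w 0.0 ff 0.0 q [-0.16  0.64 -0.63  2.03  0.61  0.67  0.39]
side valve_stem []
side valve_tip [([277.0, 288.0], 0.54, array([0.412, 0.197, 0.084]))]
top valve_stem [([180.7, 199.3], 0.82, array([0.508, 0.219, 0.094]))]
top valve_tip []
wrist valve_stem []
wrist valve_tip [([201.3, 202.5], 0.71, array([0.41 , 0.217, 0.084]))]
[200.61565323 201.72326918]
```

```bash
python3 -m inch '[[0,-0.003,0,0,0,0,1],[0,0,0,0,0,0,1]]'; python3 -m inch '[[0,-0.002,0,0,0,0,1],[0,0,0,0,0,0,1]]'
```

```text
clock: 28.8
position: [0.4378, 0.2389, 0.0714]
tool_rot: [-3.141, 0.001, -3.141]
force: [-0.7, 12.2, -6.4]
grip_width: -0.0005
finger_force: 6.0
clock: 29.0
position: [0.4378, 0.2386, 0.0715]
tool_rot: [3.139, 0.001, -3.14]
force: [-0.6, 21.3, -10.0]
grip_width: -0.0004
finger_force: 10.4
```

The lever is on its hard stop: 21 N with no further movement. I back off and check everything.

```bash
python3 -m inch '[[0,0.012,0,0,0,0,1],[0,0.03,0,0,0,0,1],[0,0.02,-0.04,0,0,0,1],[0,0,-0.045,0,0,0,1],[0,0,-0.03,0,0,0,1]]'
python3 - <<'E'
from h import *
s=st()
C={n:calibration(n) for n in("side","top","wrist")}
for n in C:
    im=shot(n,n+"12.png")
    for l,z in(("valve_stem",.094),("valve_tip",.084),("carrier",.1125)): print(n,l,[(d["xy"],round(d["score"],2),np.round(atz(C[n],d["xy"],z),3)) for d in landmark_of(l,n)[:2]])
for i in range(4):
    shot("side"); print([d["xy"] for d in landmark_of("carrier","side") if abs(d["xy"][0]-238)<20])
a=cv2.imread("pics/side12.png")[120:330,150:370]; cv2.imwrite("pics/side12b.png",cv2.resize(a,None,fx=2.8,fy=2.8,interpolation=cv2.INTER_CUBIC))
E
```

```text
clock: 29.5
position: [0.4377, 0.2985, 0.1884]
tool_rot: [-3.139, 0.001, -3.141]
force: [0.5, -0.7, -0.6]
grip_width: 0.0
finger_force: 0.0
t 29.5 p [0.4377 0.2985 0.1884] rpy [-3.139e+00  1.000e-03 -3.141e+00] F [ 0.5 -0.7 -0.6] w 0.0 ff 0.0 q [-0.16  0.52 -0.75  1.87  0.43  0.93  0.46]
side valve_stem [([239.3, 280.5], 0.58, array([0.52 , 0.212, 0.094]))]
side valve_tip [([275.2, 293.1], 0.71, array([0.411, 0.217, 0.084]))]
side carrier [([235.9, 248.4], 0.77, array([0.572, 0.104, 0.113])), ([341.9, 196.6], 0.59, array([ 0.313, -0.284,  0.113]))]
top valve_stem [([182.2, 199.2], 0.86, array([0.509, 0.214, 0.094])), ([209.7, 185.5], 0.46, array([0.56 , 0.117, 0.094]))]
top valve_tip []
top carrier [([209.6, 183.9], 0.85, array([0.563, 0.115, 0.113])), ([364.4, 184.2], 0.77, array([ 0.569, -0.444,  0.113]))]
wrist valve_stem [([157.5, 279.0], 0.71, array([0.513, 0.218, 0.094]))]
wrist valve_tip [([148.1, 158.0], 0.9, array([0.413, 0.216, 0.084]))]
wrist carrier [([29.3, 348.5], 0.57, array([0.567, 0.113, 0.112]))]
[]
[[236.0, 251.0]]
[[236.7, 247.3], [235.6, 218.0]]
[]
```

View pics/side12b.png

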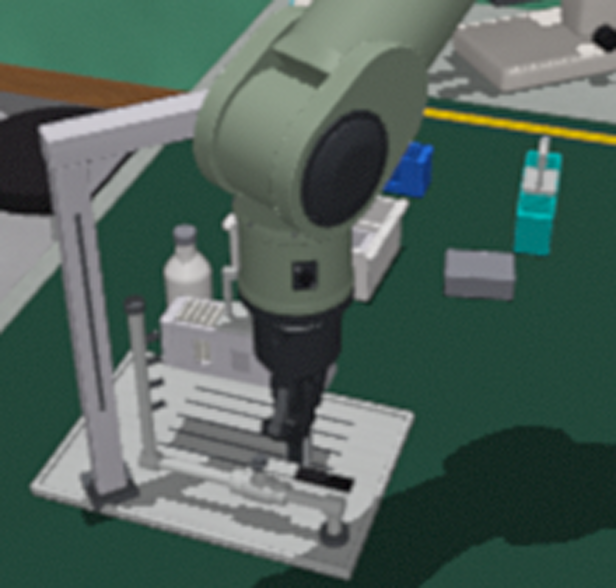

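The lever lies along the pipe toward the robot, the carrier hangs clear of the tray, and the bystanders have not moved. I hand in.

```bash
python3 -m inch '[[0.01,0.01,0,0,0,0,1],[0,0,0,0,0,0,1],[0,0,0,0,0,0,1],[0,0,0,0,0,0,1],[0,0,0,0,0,0,1]]'; python3 -c "
from workcell import bot
print(bot.job_done())"
```

```text
clock: 31.0
position: [0.4281, 0.3072, 0.1859]
tool_rot: [-3.138, 0.0, 3.14]
force: [-0.2, -0.7, 0.1]
grip_width: 0.0002
finger_force: 0.0
the job is handed in; nothing more can be done
None
```

I handed the job in at 31 s: the carrier hangs quietly by its loop in the stilled hook, clear of the tray, the nitrogen valve is fully open against its stop, and the empty carrier, bottle and parts box were left alone; no verdict came back.

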